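# Push a slide tray past a sprung gate into the imaging bay

## Robot

A 6-joint arm with a two-finger parallel gripper is mounted at the origin on the work surface. World frame = base frame: x ahead of the robot, y to its left, z up, the work surface at z = 0. Lengths are in m, angles in rad, forces in N, time in s.
With the tool pointing down it reaches from about 0.4 to 0.825 m from the base axis. Payload 7 kg.
Tool frame: the origin (TCP) lies at the very end of the fingers, on their centre line; the grasp point (between the pads) lies 19 mm behind it; z points along the fingers, y is the direction in which the jaws open and shut (so a half turn about z gives the same grasp; the last joint's range is limited). The gripper opens to 88 mm and grips with 3 to 60 N. Pads are 19 mm wide; open, the fingers measure 130 mm over their backs; the gripper's body (78 mm by 193 mm) begins 47 mm behind the grasp point.
Start: joints at [1.621, 0.359, 0.012, 0, -1.224, -0.288], TCP at [0.159, 0.656, 0.227] pointing down, gripper open.
Joint ranges: [-3.07, 3.07], [-1.43, 2.12], [-1.02, 1.25], [-3.03, 1.67], [-3.05, -0], [-3.03, 3.03]. Speed limits (rad/s): [2.39, 2.39, 3.01, 3.14, 3.14, 3.14].

## Interface

Orientations are given as [roll, pitch, yaw] about the fixed x, y, z axes, in that order (R = Rz(yaw) Ry(pitch) Rx(roll)).
In Python, from station import arm, eyes, job, outline_of gives the robot as it stands.
- The arm moves only by the tool apply_moves, never from a script. Its argument "moves" is a list of rows, each a list of 5 numbers: the opening, from -1 (shut) to 1 (fully open), then the shift along the tool's x, y, z in m, then the turn about the tool's z in rad. A call has 1 to 12 rows; each row shifts and turns the commanded pose from where the row before left it, along the tool's axes as they then stand; what a row does not reach is not made up. A row lasts 1/12 s, in which the tool goes at most 41.7 mm and 7.16 degrees, less where a joint would pass 70% of its speed; a pose out of reach is approached as far as the arm can. A call with a gripper value outside its range is refused whole. The fingers move at their own pace and stop on an object; "newtons" is the grip in N (left out, the last holds). Time passes only in rows, so rows that do not move let the fingers close. It gives the time, the measured TCP pose, the force and the opening at its end, in the units of the state.
- arm.get_state(): the state, without advancing time (a new reading comes with each control period).
- eyes.grab_frame(name): name is "scene" or "top"; returns a dict with "color" (400x640x3 uint8, red, green, blue), "z_map" (400x640 float32, m along the optical axis (not along the pixel's ray), 0 where there is no reading), "camera_matrix" (3x3 intrinsics, pixels), "k1" (the pictures are not rectified: a ray, as slopes to the right and down, at radius r is drawn at 1 + k1 r^2 times it, then the intrinsics apply), "extrinsics" (4x4, takes a point from camera to world coordinates). Camera axes: x right, y up, looking along -z (the intrinsics and any distortion apply to the point x, -y, -z); pixel columns grow to the right and rows downward; lengths in m; the calibration is good to about 2 mm. A picture is of the moment at which its call begins.
- job.job_done(): hands the job in, once; it reports no verdict.
Trained networks look in a picture, given as the dict that the camera call returned (one of the last four; its "shot" number tells which), for a name from the list of things; names that differ only in an ending like _2 or _b are one class to them, and where a whole thing is asked for, a point or a joint stands for the part that bears it (a point fixed in the world has none). Each returns a list of dicts, best first, with "score" (0 to 1); they miss things now and then, are a little off and sometimes report something else, mostly with a low value. They report only what shows in the picture. A call takes as long as a camera call. They do not tell look-alikes from the thing itself.
- outline_of(label, picture): "region" (400x640 bool, what is visible of it) and "extent" ([left, top, right, bottom] in pixels, round what is visible of it).
The state is a dict: "t": time; "q": joint angles; "qd": joint speeds; "joint_efforts": joint torques, N m; "eef_pos": TCP position; "ee_rot": TCP orientation; "force": force on the tool from outside, world axes, zero at the start; "moment": the same for the moment, N m; "width": finger opening in m.
Only numpy, scipy, OpenCV 4.12 (cv2) and the standard library are available. Lean on these libraries where they do the work, as an engineer would, in place of code of your own. Each camera call takes 0.05 s, during which the arm holds its last target.

## Task

Press the long plate beside the chute down with one fingertip to hold the sprung gate open, and while holding it push the slide tray along the chute with another finger, under the gate, until it is fully home against the end stop; then let go so that the gate drops shut behind the slides. The gate must never touch the tray, the tray is only pushed and never lifted or tipped, and everything else on the bench stays where it is.

Things in the scene. Friction and masses are not known exactly. Their poses are not given: they have to be found in the camera images.
- chute: Straight dark grey metal loading chute, fixed to the bench, open on top. Origin: on the bench under the gate, on the lane's centre line; x along the lane in the pushing direction, y to its left, z up. Lane 63 mm wide between 5 mm thick walls; floor 4 mm, wall tops 18 mm above the bench; entrance at x = -255 mm.
- stop (a point): Middle of the face of the chute's end stop, at x = +108 mm in the chute's frame, 17 mm above the bench. The stop is 34 mm tall, with the white housing of the imaging bay (75 mm tall, 150 mm wide) right behind it, to x = +178 mm.
- gate: Sprung steel gate, one stiff piece on a shaft parallel to the lane outside its left wall. Origin: on the shaft axis, at (0, 52, 30) mm in the chute's frame; axes equal the chute's when shut. It opens by turning about the chute's -x axis, from 0 (shut, as it starts) to a stop at 0.75 rad; let go, it springs shut. Open 0.6 rad it clears the tray by 4 mm, at 0.75 by 8 mm.
- blade (a point): Middle of the gate's blade (turns with it), 6 mm thick along the lane, reaching across the lane from the shaft to 28 mm past the centre line. Shut, its lower edge is 14 mm above the bench and bars the tray's nose; raised, its free end reaches about 95 mm above the bench.
- plate (a point): Middle of the top of the gate's press plate, 4 mm thick, outside the left wall, along the lane from x = -245 to -20 mm, 4 to 46 mm out from the shaft. Shut, it slopes up and outward at 0.70 rad, outer edge 60 mm above the bench. Pressed down anywhere along it (4 to 8 N, 25 mm out from the shaft), it raises the blade; at 0.70 rad open it is level, top 32 mm above the bench.
- tray: White slide tray, 151 x 60 mm, 0.25 to 0.5 kg, loose in the lane, nose to the gate. Origin: on its underside, on its centre line, 70 mm behind the nose; x to the nose, z up. Slide bed x = -20 to +70 mm, 22 mm tall; behind it a flat neck 5 mm thick. Starts 25 to 50 mm short of the gate. Home, its origin is at x = +38 mm in the chute's frame and the gate shuts freely over the neck.
- push (a point): Middle of the rear face of the tray's upright push plate (where a finger pushes), at x = -81 mm in the tray's frame, 40 mm above its underside. The plate is 5 mm thick, 56 mm wide, its top 58 mm above the underside.
- petri_dish: Bystander: shut clear Petri dish, 94 mm across, 18 mm tall. Origin: centre of its underside.
- forceps: Bystander: steel forceps lying flat, about 130 mm long, 10 mm wide, 5 mm high. Origin: centre of its underside.
- slide_box: Bystander: grey shut slide box, 100 x 85 x 34 mm. Origin: centre of its underside.
- vial: Bystander: small amber vial, 28 mm across, 55 mm tall. Origin: centre of its underside.
- small_jar: Bystander: glass jar with a black cap, 44 mm across, 60 mm tall. Origin: centre of its underside.
- eraser_block: Bystander: white rubber eraser, 50 x 25 x 14 mm. Origin: centre of its underside.
- beaker: Bystander: small glass beaker, 60 mm across, 70 mm tall. Origin: centre of its underside.
Things that resemble listed ones, but are neither listed nor needed, are in the scene too. Of the things that look like the tray, take the one that is farthest to the robot's right at the start.

How it is judged:
On the way, in this order (a step that is already met when the one before it is completed fails the run):
1. a finger holds the gate open (over 0.55 rad) while the tray is still short of it (angle between the z axis of gate and the z axis of chute, either way round above 0.55 rad and contact force between the fingers and gate above 0.3 N and x of tray in the frame of chute below -0.075 m), for 0.2 s.
2. the slide bed is under the gate, which a finger still holds open (angle between the z axis of gate and the z axis of chute, either way round above 0.5 rad and contact force between the fingers and gate above 0.3 N and x of tray in the frame of chute between -0.045 and 0.015 m), for 0.1 s.
At the end, for the whole second after the job is handed in: The tray stands flat in the chute, at rest, its nose within 5 mm of the end stop, and the gate is shut behind the slide bed (within 0.06 rad) (x of tray in the frame of chute above 0.033 m and z of tray in the frame of chute below 0.008 m and angle between the z axis of gate and the z axis of chute, either way round below 0.06 rad and linear speed of tray below 0.01 m/s); the robot touches nothing.
It fails at once if the gate touches the tray (over 1 N) (contact force between gate and tray above 1 N).
It fails at once if the tray is lifted over 8 mm off the chute floor or tipped over 0.15 rad (z of tray in the frame of chute above 0.012 m or angle between tray's own z axis and vertical above 0.15 rad).
It fails at once if a bystander is moved over 20 mm (distance of any of petri_dish, forceps, slide_box, vial, small_jar, eraser_block, beaker from where it was at the start of the episode above 0.02 m).
It also fails if it takes over 48 s, if anything falls off the work surface, if the arm or the gripper's body presses on something with over 40 N, if the wrist force passes 120 N, or if a joint passes its speed limit or range.

## Working session

There is one attempt and no reset: what is moved stays moved. The work goes in short steps, Python scripts to look and compute and a tool call to move; the robot and the scene stay as the last step left them, time stands still between calls to the robot, and variables do not carry over. Pictures are saved under pics/ and viewed, and the job is handed in when it is done.

Besides the shell and the picture viewer there is one more tool, called after "Call:" by a JSON object that holds its "fn" and its "kwargs", one argument or row to a line. apply_moves: Moves the arm, as the interface text tells. Its arguments: {"type":"object","properties":{"moves":{"type":"array","items":{"type":"array","items":{"type":"number"}}},"newtons":{"type":"number"}},"required":["moves"]}

```bash
ls; mkdir -p pics; cat > h.py <<'E'
import numpy as np, cv2
from station import arm, eyes, job, outline_of
def save(f,name,scale=1.25):
    cv2.imwrite('pics/'+name+'.png',cv2.resize(f['color'][:,:,::-1],None,fx=scale,fy=scale))
def cloud(f):
    K=f['camera_matrix'];k1=f['k1'];T=f['extrinsics']
    v,u=np.mgrid[0:400,0:640].astype(float)
    xd=(u-K[0,2])/K[0,0];yd=(v-K[1,2])/K[1,1]
    x,y=xd.copy(),yd.copy()
    for _ in range(20):
        s=1+k1*(x*x+y*y); x=xd/s;y=yd/s
    z=f['z_map'];P=np.stack([x*z,-y*z,-z,np.ones_like(z)],-1)@T.T
    P=P[...,:3];P[z==0]=np.nan
    return P
E
python3 - <<'E'
from h import *
s=arm.get_state();print(s)
for n in('scene','top'):
    f=eyes.grab_frame(n);save(f,n+'0');np.savez(n+'0',**{k:f[k] for k in('color','z_map','camera_matrix','k1','extrinsics')})
    print(n,f['extrinsics'],f['camera_matrix'],f['k1'])
    for l in('chute','gate','tray','petri_dish','forceps','slide_box','vial','small_jar','eraser_block','beaker'):
        P=cloud(f)
        for r in outline_of(l,f):
            print(l,round(r['score'],2),r['extent'],np.nanmedian(P[r['region']],0).round(3),np.nanmax(P[r['region']],0).round(3),np.nanmin(P[r['region']],0).round(3))
E
```

```text
pics
{'t': 0.0, 'q': array([ 1.62112559e+00,  3.59410471e-01,  1.10377007e-02, -3.45558309e-04,
       -1.22406117e+00, -2.88104044e-01]), 'qd': array([-1.05718802e-03,  2.53937557e-04,  5.49983654e-05, -1.14899871e-03,
        6.09755704e-04,  2.73854925e-04]), 'joint_efforts': array([ 7.39320203e-04, -5.82710016e+01,  2.93051237e+01,  6.99691191e+00,
        6.98405929e-03, -1.50035248e-04]), 'eef_pos': array([0.15889993, 0.65552981, 0.22559903]), 'ee_rot': array([ 3.13993023e+00, -1.53894250e-04, -2.37892348e-01]), 'force': array([-0.86499217, -0.71626028, -0.5318798 ]), 'moment': array([-0.05261641, -0.03164693, -0.00314156]), 'width': 0.08755461740267732}
scene [[-0.58252682 -0.44693093  0.67890739  1.20827626]
 [ 0.81254218 -0.3417001   0.47224596  0.49170061]
 [ 0.02092139  0.82673683  0.56219971  0.60033299]
 [ 0.          0.          0.          1.        ]] [[392.83562731   0.         319.58848933]
 [  0.         392.83562731 200.81570741]
 [  0.           0.           1.        ]] -0.05633441292583972
chute 0.94 [183.9, 179.3, 356.4, 284.1] [ 0.733 -0.014  0.02 ] [0.852 0.
[... 3107 characters left out ...]
.018  0.019] [0.878 0.077 0.083] [ 0.407 -0.15  -0.007]
forceps 0.59 [374.5, 207.9, 385.1, 260.3] [ 0.475 -0.082  0.003] [ 0.518 -0.068  0.008] [ 0.394 -0.092 -0.003]
slide_box 0.86 [446.3, 190.4, 481.5, 230.3] [ 0.511 -0.288  0.032] [ 0.563 -0.248  0.04 ] [ 0.459 -0.346 -0.003]
small_jar 0.74 [274.8, 126.9, 293.8, 148.0] [0.689 0.143 0.058] [0.711 0.165 0.065] [0.672 0.124 0.005]
eraser_block 0.47 [272.5, 195.5, 288.9, 218.3] [0.524 0.159 0.013] [0.546 0.181 0.02 ] [0.502 0.139 0.008]
beaker 0.89 [403.3, 235.6, 428.7, 261.1] [ 0.426 -0.17   0.024] [ 0.456 -0.134  0.073] [ 0.398 -0.195 -0.006]
beaker 0.3 [274.1, 126.6, 293.7, 144.7] [0.687 0.143 0.058] [0.709 0.163 0.065] [0.672 0.125 0.015]
```

View pics/scene0.png

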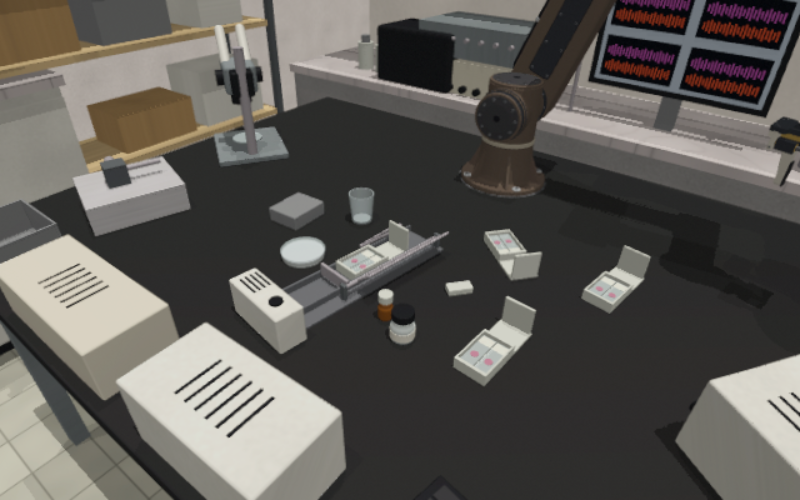

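View pics/top0.png

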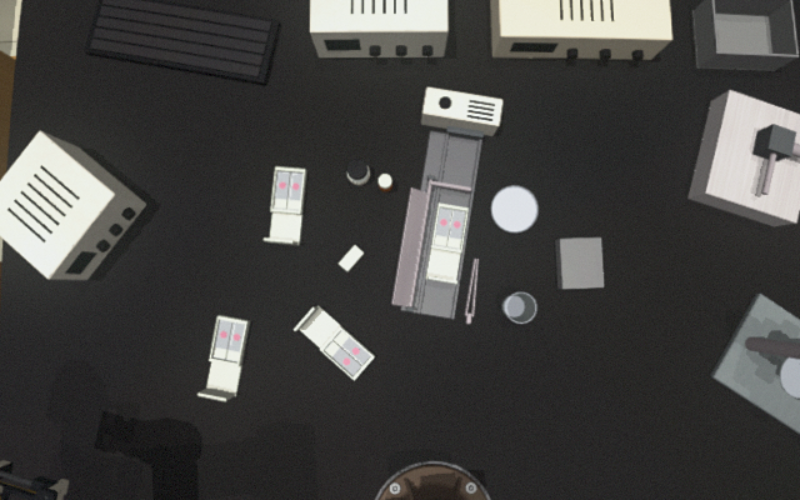

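```bash
python3 - <<'E'
from h import *
for n in('scene','top'):
    f=dict(np.load(n+'0.npz'));P=cloud(f)
    x,y,z=P[...,0],P[...,1],P[...,2]
    roi=(x>.38)&(x<.9)&(y>-.14)&(y<.1)
    # bench z
    b=(x>.4)&(x<.8)&(y>.2)&(y<.24)
    print(n,'bench',np.nanmedian(z[b&(abs(z)<.01)]))
    q=P[roi&(z>.028)&(z<.064)]
    np.save(n+'_q.npy',q)
# crop zoom
f=dict(np.load('top0.npz'));c=f['color'][60:265,290:450,::-1]
cv2.imwrite('pics/crop_top.png',cv2.resize(c,None,fx=2.9,fy=2.9,interpolation=cv2.INTER_CUBIC))
f=dict(np.load('scene0.npz'));c=f['color'][165:300,175:375,::-1]
cv2.imwrite('pics/crop_scene.png',cv2.resize(c,None,fx=3.9,fy=3.9,interpolation=cv2.INTER_CUBIC))
E
```

```text
scene bench 0.00039169204443445516
top bench -0.0008846117426037914
```

View pics/crop_top.png

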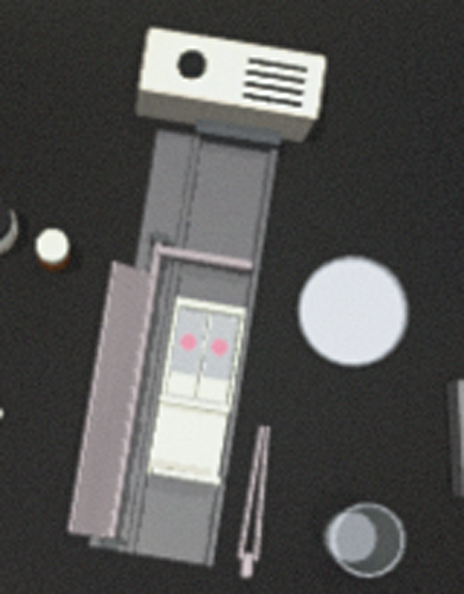

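View pics/crop_scene.png

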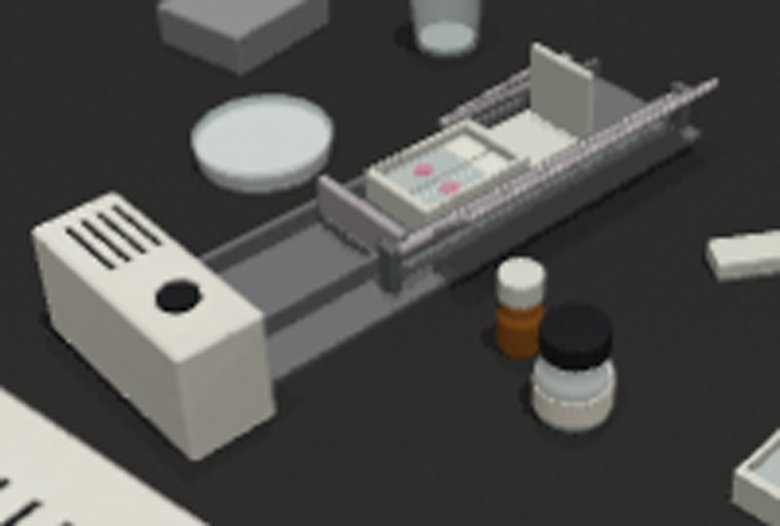

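```bash
python3 - <<'E'
from h import *
def rect(p,l):
    r=cv2.minAreaRect((p[:,:2]*1000).astype(np.float32));print(l,len(p),np.round(r[0],1),np.round(r[1],1),round(r[2],2), 'z',np.median(p[:,2]).round(4));print(cv2.boxPoints(r).round(0).tolist())
for n in('scene','top'):
    f=dict(np.load(n+'0.npz'));P=cloud(f)
    # reject flying pixels: local depth range
    z=f['z_map'];rng=cv2.dilate(z,np.ones((3,3)))-cv2.erode(z,np.ones((3,3)))
    ok=(rng<.012)&(z>0)
    x,y,zz=P[...,0],P[...,1],P[...,2]
    rect(P[ok&(x>.65)&(x<.92)&(y>-.2)&(y<.12)&(zz>.069)&(zz<.082)],n+' housing top')
    # plate: y-left region: 
    roi=(x>.41)&(x<.70)&(y>-.02)&(y<.09)&(zz>.03)&(zz<.064)
    a=-.13
    m=roi.copy()
    p=P[m&ok]
    # ransac plane with slope 0.70
    best=None;rs=np.random.default_rng(0)
    for _ in range(2000):
        s=p[rs.choice(len(p),3,False)];nn=np.cross(s[1]-s[0],s[2]-s[0]);L=np.linalg.norm(nn)
        if L<1e-6: continue
        nn/=L;nn*=np.sign(nn[2]) 
        if not .6<nn[2]<.9: continue
        i=abs((p-s[0])@nn)<.0025
        if best is None or i.sum()>best.sum(): best=i
    q=p[best];c=q.mean(0);nn=np.linalg.svd(q-c)[2][2];nn*=np.sign(nn[2])
    print('plate',len(q),c.round(4),nn.round(3),'tilt',np.arccos(nn[2]).round(3),'yaw',np.arctan2(nn[0],-nn[1]).round(4))
    rect(q,n+' plate')
    ysel=(x>.4)&(x<.56)&(y>-.09)&(y<.02)
    rect(P[ysel&(zz>.05)&(zz<.068)],n+' pushplate')
E
```

```text
scene housing top 1060 [815.6 -56.1] [145.6  51.8] 79.87 z 0.0756
[[777.0, -123.0], [828.0, -132.0], [854.0, 11.0], [803.0, 20.0]]
plate 35 [0.5986 0.0497 0.0482] [ 0.054 -0.307  0.95 ] tilt 0.317 yaw 0.1733
scene plate 35 [578.9  43.2] [226.7  20.9] 27.66 z 0.0549
[[474.0, -0.0], [483.0, -19.0], [684.0, 87.0], [674.0, 105.0]]
scene pushplate 91 [481.1 -18.8] [58.5  7.8] 80.72 z 0.0584
[[472.0, -47.0], [480.0, -48.0], [490.0, 9.0], [482.0, 11.0]]
top housing top 1207 [809.1 -58.1] [142.5  52.7] 80.29 z 0.0738
[[771.0, -124.0], [823.0, -133.0], [847.0, 8.0], [795.0, 17.0]]
plate 1133 [0.5425 0.0407 0.0453] [-0.107 -0.631  0.768] tilt 0.695 yaw -0.168
top plate 1133 [553.   38.9] [ 34.  257.4] 80.3 z 0.0451
[[423.0, 44.0], [677.0, 0.0], [683.0, 34.0], [429.0, 77.0]]
top pushplate 54 [480.1 -17.6] [52.7  5.1] 80.25 z 0.0605
[[473.0, -43.0], [478.0, -44.0], [487.0, 8.0], [482.0, 9.0]]
```

```bash
cat >> h.py <<'E'
def proj(f,p):
    p=np.atleast_2d(p);T=np.linalg.inv(f['extrinsics']);c=p@T[:3,:3].T+T[:3,3]
    a=c[:,0]/-c[:,2];b=-c[:,1]/-c[:,2];s=1+f['k1']*(a*a+b*b);K=f['camera_matrix']
    return np.stack([a*s*K[0,0]+K[0,2],b*s*K[1,1]+K[1,2]],-1)
def ch2w(p,pose):
    X,Y,a=pose;p=np.atleast_2d(p)/1000.;c,s=np.cos(a),np.sin(a)
    return np.stack([X+c*p[:,0]-s*p[:,1],Y+s*p[:,0]+c*p[:,1],p[:,2]],-1)
def model(tx):
    c,s=np.cos(.7),np.sin(.7)
    pl=lambda x,r:[x,52+r*c-2*s,30+r*s+2*c]
    L={'wallL':[[-255,31.5,18],[108,31.5,18]],'wallR':[[-255,-31.5,18],[108,-31.5,18]],'wallRo':[[-255,-36.5,18],[108,-36.5,18]],
    'ent':[[-255,-31.5,4],[-255,31.5,4]],'plate':[pl(-245,4),pl(-245,46),pl(-20,46),pl(-20,4),pl(-245,4)],
    'stop':[[108,-31.5,34],[108,31.5,34]],'pp':[[tx-81,-28,40],[tx-81,-28,62],[tx-81,28,62],[tx-81,28,40]],'nose':[[tx+70,-30,26],[tx+70,30,26]]}
    return L
def overlay(f,pose,tx,name,box,sc,ang=0):
    u0,v0,u1,v1=box
    im=cv2.resize(f['color'][v0:v1,u0:u1,::-1],None,fx=sc,fy=sc,interpolation=cv2.INTER_CUBIC)
    for k,l in model(tx).items():
        q=((proj(f,ch2w(l,pose))-[u0,v0]+.5)*sc).astype(int)
        cv2.polylines(im,[q.reshape(-1,1,2)],False,(0,255,0) if k!='pp' else (0,0,255),1)
    cv2.imwrite('pics/'+name+'.png',im)
E
python3 - <<'E'
from h import *
a=-.1725;n=np.array([.1716,.9852]);t=np.array([.9852,-.1716])
for nme in('scene','top'):
    f=dict(np.load(nme+'0.npz'));P=cloud(f)
    along=P[...,:2]@t*1000;lat=P[...,:2]@n*1000;z=P[...,2]*1000
    s=(along>560)&(along<600)  # behind? print profile
    for lo,hi in((440,460),(700,740)):
        m=(along>lo)&(along<hi)&(lat>0)&(lat<160)
        print(nme,lo,[(int(b),round(float(np.nanmedian(z[m&(lat>=b)&(lat<b+4)])),1)) for b in range(16,150,4) if (m&(lat>=b)&(lat<b+4)).any()])
    m=(lat>45)&(lat<75)
    print('along',[(int(b),round(float(np.nanmedian(z[m&(along>=b)&(along<b+5)])),1)) for b in range(405,900,5) if (m&(along>=b)&(along<b+5)).any()])
E
```

```text
scene 440 [(60, 4.4), (64, 5.3), (68, 4.9), (72, 4.8), (76, 6.0), (80, 5.7), (92, 18.1), (96, 19.8), (100, 5.1), (104, 5.2), (108, 5.3), (112, 5.5), (116, 5.6), (120, 6.6), (124, 4.3), (128, 4.5), (132, 2.3), (136, 0.6), (140, 1.0), (144, 0.4), (148, 30.5)]
scene 700 [(24, 17.4), (28, 13.7), (32, 11.5), (36, 4.7), (40, 4.6), (44, 4.6), (48, 5.0), (52, 4.1), (56, 5.0), (60, 4.6), (64, 4.1), (68, 4.5), (72, 4.4), (76, 4.5), (80, 5.4), (92, 17.7), (96, 18.0), (100, 10.9), (104, 4.8), (108, 5.1), (112, 4.6), (116, 4.7), (120, 4.4), (124, 4.5), (128, 4.9), (132, 1.9), (136, 0.2), (140, 0.0), (144, 1.2), (148, 0.2)]
along [(405, 5.2), (410, 5.4), (415, 4.7), (420, 5.5), (425, 5.2), (430, 5.5), (435, 5.7), (440, 4.5), (445, 5.0), (450, 5.3), (470, 61.8), (475, 39.1), (480, 31.3), (485, 10.3), (490, 10.1), (495, 9.6), (500, 10.2), (505, 10.0), (510, 9.9), (515, 10.8), (535, 26.2), (540, 23.1), (545, 19.6), (550, 19.9), (555, 19.8), (560, 19.4), (565, 20.0), (570, 19.9), (575, 19.6), (580, 19.7), (585, 19.4), (590, 19.3), (595, 19.8), (600, 19.4), (605, 19.4), (610, 19.2), (615, 26.6), (620, 
[... 1799 characters left out ...]
595, 17.4), (600, 17.4), (605, 16.9), (610, 17.5), (615, 18.2), (620, 24.2), (625, 4.0), (630, 2.4), (635, 1.9), (640, 2.7), (645, 2.2), (650, 3.0), (655, 21.6), (660, 38.3), (670, 3.1), (675, 3.4), (680, 2.4), (685, 3.4), (690, 3.9), (695, 2.5), (700, 2.3), (705, 3.2), (710, 3.8), (715, 3.1), (720, 2.8), (725, 2.3), (730, 3.2), (735, 3.4), (740, 3.3), (745, 3.3), (750, 2.4), (755, 2.1), (760, 2.7), (765, 19.6), (770, 32.7), (775, 32.8), (780, 55.0), (785, 72.9), (790, 74.3), (795, 73.5), (800, 74.2), (805, 74.1), (810, 74.3), (815, 72.7), (820, 74.6), (825, 73.9), (830, 72.9), (835, 70.9), (860, 0.3), (865, -0.9), (870, -1.3), (875, -2.1), (880, -1.5), (885, -0.1), (890, -1.0), (895, -1.5)]
```

```bash
python3 - <<'E'
from h import *
for n,box,sc in(('top',(290,55,450,265),2.8),('scene',(175,165,375,300),3.9)):
    f=dict(np.load(n+'0.npz'));overlay(f,(.661,-.051,-.1725),-104,'ov_'+n,box,sc)
E
```

```text
(no output)
```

View pics/ov_top.png

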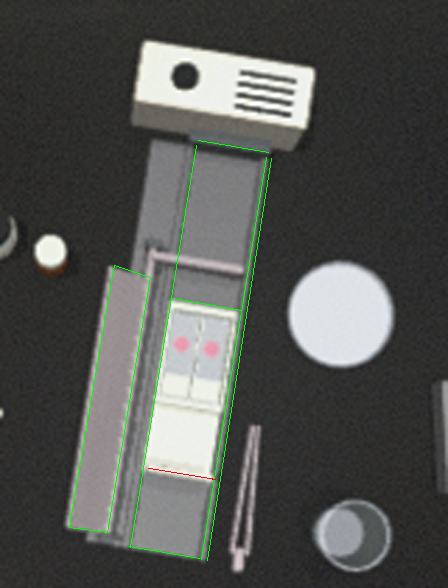

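View pics/ov_scene.png

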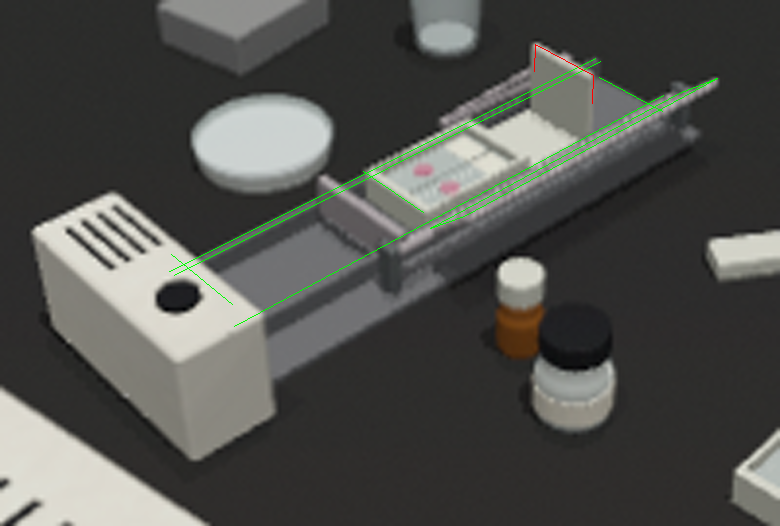

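Call:
{"fn": "apply_moves", "kwargs": {
  "moves": [
    [0.32, 0.03, 0.023, 0, 0],
    [0.32, 0.03, 0.023, 0, 0],
    [0.32, 0.03, 0.023, 0, 0],
    [0.32, 0.03, 0.023, 0, 0],
    [0.32, 0.03, 0.023, 0, 0],
    [0.32, 0.03, 0.023, 0, 0],
    [0.32, 0.03, 0.023, 0, 0],
    [0.32, 0.03, 0.023, 0, 0],
    [0.32, 0.03, 0.023, 0, 0],
    [0.32, 0.03, 0.023, 0, 0],
    [0.32, 0.03, 0.023, 0, 0],
    [0.32, 0.03, 0.023, 0, 0]
  ]
}}

```text
t: 2.1
eef_pos: [0.4447, 0.3014, 0.227]
ee_rot: [-3.141, -0.0, -0.237]
force: [0.2, -0.2, -0.3]
width: 0.058
```

Call:
{"fn": "apply_moves", "kwargs": {
  "moves": [
    [0.32, 0.009, 0.03, 0, -0.008],
    [0.32, 0.009, 0.03, 0, -0.008],
    [0.32, 0.009, 0.03, 0, -0.008],
    [0.32, 0.009, 0.03, 0, -0.008],
    [0.32, 0.009, 0.03, 0, -0.008],
    [0.32, 0.009, 0.03, 0, -0.008],
    [0.32, 0.009, 0.03, 0, -0.008],
    [0.32, 0.009, 0.03, 0, -0.009],
    [0.32, 0.009, 0.028, 0, 0],
    [0.32, 0, 0, 0, 0],
    [0.32, 0, 0, 0, 0]
  ]
}}

```text
t: 3.02
eef_pos: [0.4684, 0.0228, 0.2268]
ee_rot: [-3.141, -0.0, -0.176]
force: [-0.4, 0.3, -0.8]
width: 0.058
```

```bash
cat >> h.py <<'E'
POSE=(.661,-.051,-.1725)
def inch(w):
    X,Y,a=POSE;d=np.array(w[:2])-[X,Y];c,s=np.cos(a),np.sin(a);return 1000*np.array([c*d[0]+s*d[1],-s*d[0]+c*d[1],w[2]])
E
python3 - <<'E'
from h import *
s=arm.get_state();print(inch(s['eef_pos']),s['ee_rot'],s['force'],s['q'],s['width'])
f=eyes.grab_frame('scene');overlay(f,POSE,-104,'a_scene',(175,130,375,300),3.9)
E
```

```text
[-202.41752874   39.62420228  226.76416688] [-3.14135889e+00 -3.84028904e-04 -1.75737141e-01] [-0.38590402  0.32620265 -0.79507078] [ 4.70001077e-01  1.23135955e-02 -4.23142945e-01  4.89908254e-05
 -1.13489241e+00  9.25037478e-01] 0.057991647348980456
```

View pics/a_scene.png

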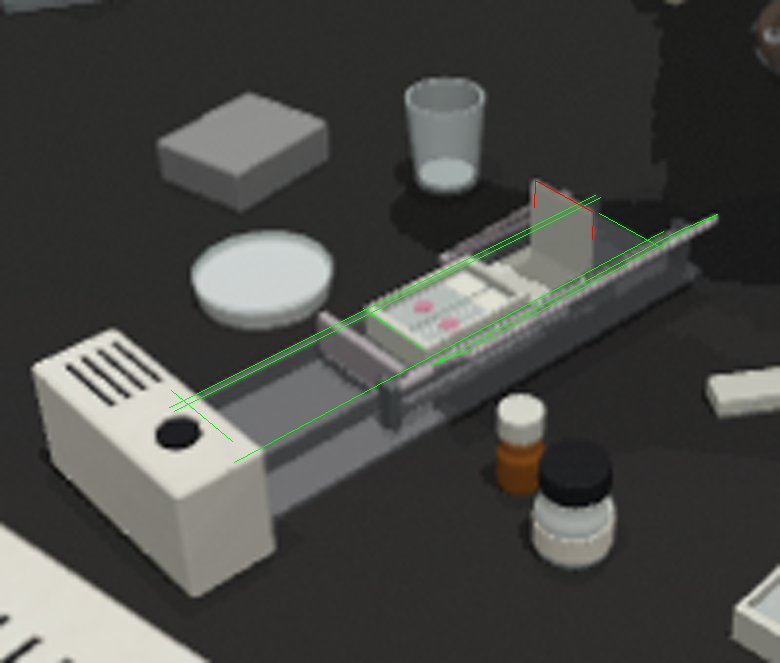

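Call:
{"fn": "apply_moves", "kwargs": {
  "moves": [
    [0.32, -0.008, 0.002, 0, 0.003],
    [0.32, 0, 0, 0.028, 0],
    [0.32, 0, 0, 0.028, 0],
    [0.32, 0, 0, 0.028, 0],
    [0.32, 0, 0, 0.028, 0],
    [0.32, 0, 0, 0.025, 0],
    [0.32, 0, 0, 0, 0],
    [0.32, 0, 0, 0, 0]
  ]
}}

```text
t: 3.73
eef_pos: [0.4592, 0.0239, 0.0892]
ee_rot: [3.14, 0.002, -0.174]
force: [0.4, 0.2, 1.1]
width: 0.0577
```

```bash
python3 - <<'E'
from h import *
s=arm.get_state();print(inch(s['eef_pos']),s['ee_rot'],s['force'],s['width'])
f=eyes.grab_frame('scene');overlay(f,POSE,-104,'b_scene',(220,100,380,250),4)
f=eyes.grab_frame('top');overlay(f,POSE,-104,'b_top',(290,120,450,265),4)
E
```

```text
[-211.69318822   39.18111606   89.20988764] [ 3.13966483e+00  2.25129187e-03 -1.74209050e-01] [0.35931101 0.20190808 1.14743144] 0.05766059265749984
```

View pics/b_scene.png

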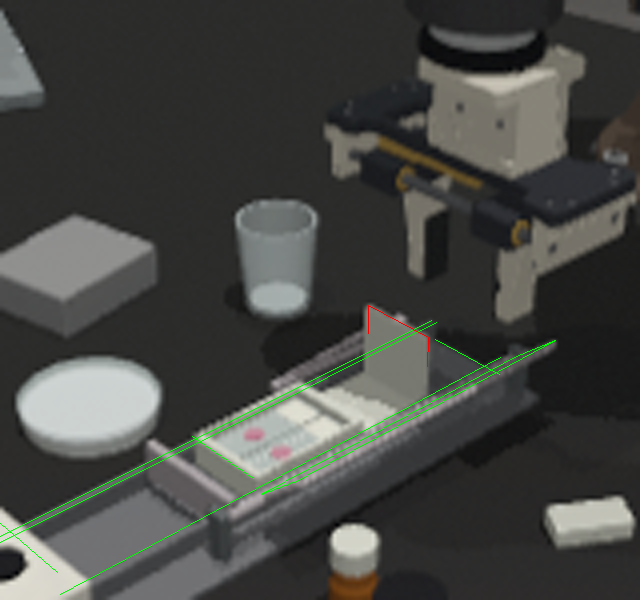

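View pics/b_top.png

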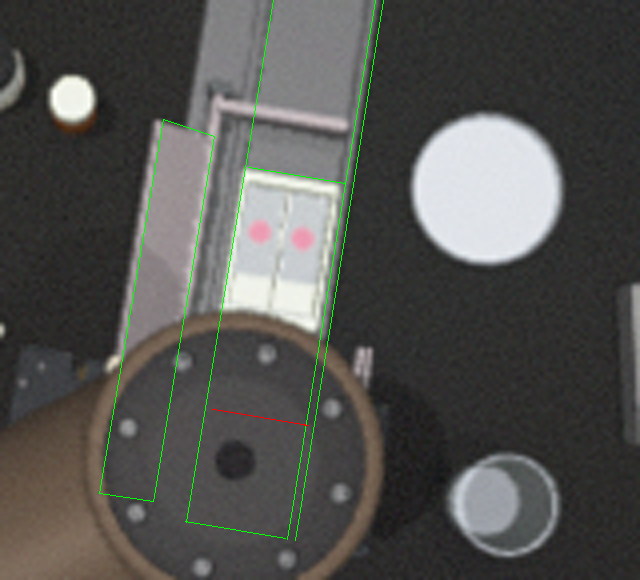

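Call:
{"fn": "apply_moves", "kwargs": {
  "moves": [
    [0.32, 0, 0, 0.01, 0],
    [0.32, 0, 0, 0.01, 0],
    [0.32, 0, 0, 0.01, 0],
    [0.32, 0, 0, 0.006, 0],
    [0.32, 0, 0, 0.005, 0],
    [0.32, 0, 0, 0.005, 0],
    [0.32, 0, 0, 0.004, 0],
    [0.32, 0, 0, 0.003, 0],
    [0.32, 0, 0, 0.002, 0],
    [0.32, 0, 0, 0.001, 0],
    [0.32, 0, 0, 0, 0]
  ]
}}

```text
t: 4.75
eef_pos: [0.4621, 0.0248, 0.0348]
ee_rot: [-3.139, -0.003, -0.175]
force: [-0.4, 4.0, 5.8]
width: 0.0578
```

```bash
python3 - <<'E'
from h import *
s=arm.get_state();print(inch(s['eef_pos']),s['ee_rot'],s['force'],s['width'])
f=eyes.grab_frame('scene');overlay(f,POSE,-104,'c_scene',(220,120,380,270),4)
E
```

```text
[-208.96711218   40.50636361   34.81595436] [-3.13912097 -0.00338474 -0.1751441 ] [-0.41983009  3.95799497  5.76193932] 0.05784664763931351
```

View pics/c_scene.png

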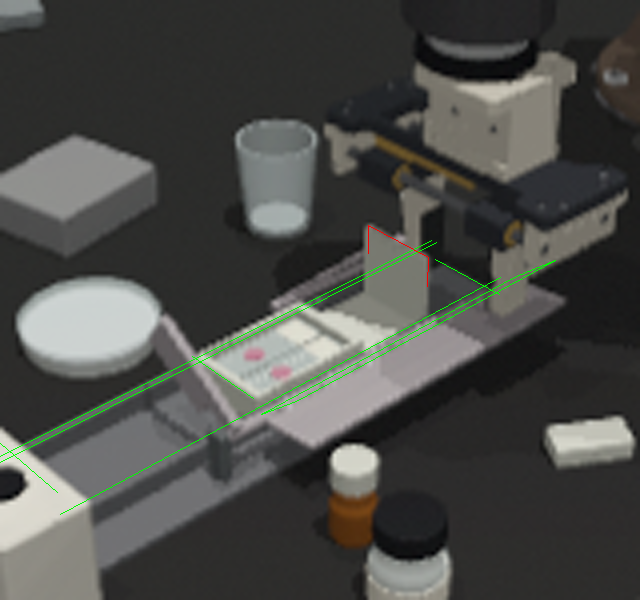

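Call:
{"fn": "apply_moves", "kwargs": {
  "moves": [
    [0.32, 0, 0, 0.001, 0],
    [0.32, 0, 0, 0.001, 0],
    [0.32, 0, 0, 0.001, 0],
    [0.32, 0, 0, 0, 0],
    [0.32, 0, 0, 0, 0]
  ]
}}

```text
t: 5.22
eef_pos: [0.4622, 0.025, 0.0321]
ee_rot: [-3.139, -0.004, -0.175]
force: [-1.8, 4.7, 7.6]
width: 0.0579
```

```bash
cat >> h.py <<'E'
def gate_angle(f):
    P=cloud(f);q=np.stack([inch0 for inch0 in [None]],0) if 0 else None
    X,Y,a=POSE;c,s=np.cos(a),np.sin(a);dx=P[...,0]-X;dy=P[...,1]-Y
    cx=1000*(c*dx+s*dy);cy=1000*(-s*dx+c*dy);z=1000*P[...,2]
    m=(cx>-160)&(cx<-30)&(cy>60)&(cy<96)&(z>15)&(z<65)
    k=np.polyfit(cy[m],z[m],1);return .70-np.arctan(k[0]),k[1]+k[0]*77,m.sum()
E
python3 - <<'E'
from h import *
s=arm.get_state();print(inch(s['eef_pos']),s['force'],s['width'])
f=eyes.grab_frame('scene');print(gate_angle(f));save(f,'d_scene')
f=eyes.grab_frame('top');print(gate_angle(f))
E
```

```text
[-208.85989683   40.74192555   32.13778629] [-1.81877043  4.65357699  7.59564369] 0.05789181752759923
(np.float64(0.7034974992196777), np.float64(33.084286469428555), np.int64(469))
(np.float64(0.6999721710802591), np.float64(31.068886006962767), np.int64(746))
```

Call:
{"fn": "apply_moves", "kwargs": {
  "moves": [
    [0.32, 0.002, 0, 0, 0],
    [0.32, 0.002, 0, 0, 0],
    [0.32, 0.002, 0, 0, 0],
    [0.32, 0.002, 0, 0, 0],
    [0.32, 0.002, 0, 0, 0],
    [0.32, 0.002, 0, 0, 0],
    [0.32, 0.002, 0, 0, 0],
    [0.32, 0.002, 0, 0, 0],
    [0.32, 0.002, 0, 0, 0],
    [0.32, 0.002, 0, 0, 0],
    [0.32, 0.002, 0, 0, 0],
    [0.32, 0.002, 0, 0, 0]
  ]
}}

```text
t: 6.32
eef_pos: [0.4823, 0.0191, 0.0313]
ee_rot: [3.141, 0.002, -0.176]
force: [-8.2, 2.0, 11.1]
width: 0.0577
```

```bash
python3 - <<'E'
from h import *
s=arm.get_state();print(inch(s['eef_pos']),s['force'],s['width'])
f=eyes.grab_frame('scene');print(gate_angle(f));overlay(f,POSE,-104,'e_scene',(220,120,380,270),4)
E
```

```text
[-188.05080322   38.34357056   31.30439255] [-8.17986867  1.9978608  11.09315918] 0.05768986636332137
(np.float64(0.7436840090317653), np.float64(31.740296987696098), np.int64(485))
```

View pics/e_scene.png

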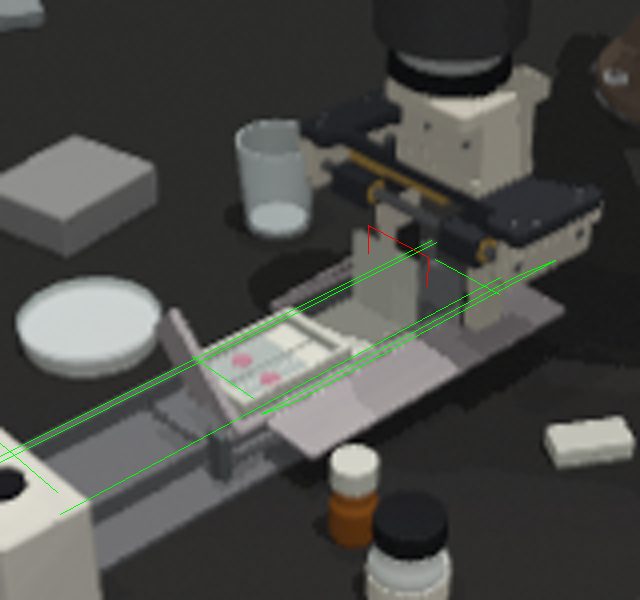

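Call:
{"fn": "apply_moves", "kwargs": {
  "moves": [
    [0.32, 0.002, 0, -0.0005, 0],
    [0.32, 0.003, 0, -0.0005, 0],
    [0.32, 0.003, 0, 0, 0],
    [0.32, 0.003, 0, 0, 0],
    [0.32, 0.003, 0, 0, 0],
    [0.32, 0.003, 0, 0, 0],
    [0.32, 0.003, 0, 0, 0],
    [0.32, 0.003, 0, 0, 0],
    [0.32, 0.003, 0, 0, 0],
    [0.32, 0.003, 0, 0, 0],
    [0.32, 0.003, 0, 0, 0],
    [0.32, 0.003, 0, 0, 0]
  ]
}}

```text
t: 7.37
eef_pos: [0.5169, 0.013, 0.0323]
ee_rot: [3.141, 0.002, -0.176]
force: [-6.5, 0.3, 7.6]
width: 0.0579
```

```bash
python3 - <<'E'
from h import *
s=arm.get_state();print(inch(s['eef_pos']),s['force'],s['width'])
f=eyes.grab_frame('scene');print(gate_angle(f));overlay(f,POSE,-70,'f_scene',(220,120,380,270),4)
E
```

```text
[-152.93033652   38.26857492   32.26322852] [-6.5494275   0.34184991  7.59253604] 0.057945044087267916
(np.float64(0.6846642351060859), np.float64(35.6918228117457), np.int64(522))
```

View pics/f_scene.png

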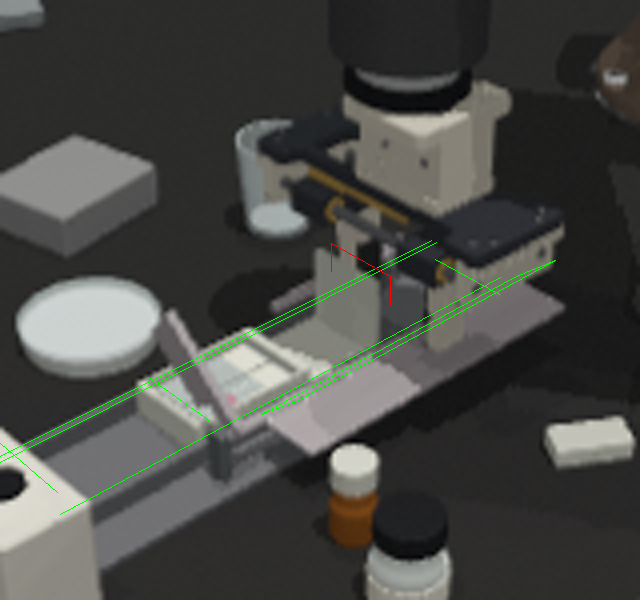

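Call:
{"fn": "apply_moves", "kwargs": {
  "moves": [
    [0.32, 0.003, 0, 0, 0],
    [0.32, 0.003, 0, 0, 0],
    [0.32, 0.003, 0, 0, 0],
    [0.32, 0.003, 0, 0, 0],
    [0.32, 0.003, 0, 0, 0],
    [0.32, 0.003, 0, 0, 0],
    [0.32, 0.003, 0, 0, 0],
    [0.32, 0.003, 0, 0, 0],
    [0.32, 0.003, 0, 0, 0],
    [0.32, 0.003, 0, 0, 0],
    [0.32, 0.003, 0, 0, 0],
    [0.32, 0.003, 0, 0, 0]
  ]
}}

```text
t: 8.42
eef_pos: [0.5524, 0.0067, 0.0323]
ee_rot: [3.141, 0.002, -0.176]
force: [-6.2, 1.5, 7.9]
width: 0.0578
```

```bash
python3 - <<'E'
from h import *
s=arm.get_state();print(inch(s['eef_pos']),s['force'],s['width'])
f=eyes.grab_frame('scene');print(gate_angle(f));overlay(f,POSE,-26,'g_scene',(220,120,380,270),4)
E
```

```text
[-116.93431717   38.2162131    32.28275559] [-6.18249161  1.53837452  7.91193734] 0.05783538217011264
(np.float64(0.7147795249219236), np.float64(36.2478931451892), np.int64(502))
```

View pics/g_scene.png

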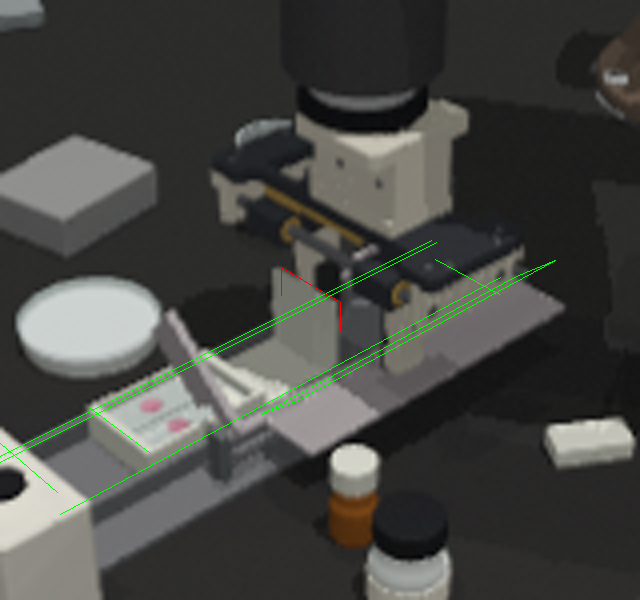

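Call:
{"fn": "apply_moves", "kwargs": {
  "moves": [
    [0.32, 0.003, 0, 0, 0],
    [0.32, 0.003, 0, 0, 0],
    [0.32, 0.003, 0, 0, 0],
    [0.32, 0.003, 0, 0, 0],
    [0.32, 0.003, 0, 0, 0],
    [0.32, 0.003, 0, 0, 0],
    [0.32, 0.003, 0, 0, 0],
    [0.32, 0.003, 0, 0, 0],
    [0.32, 0.003, 0, 0, 0],
    [0.32, 0.003, 0, 0, 0],
    [0.32, 0.003, 0, 0, 0],
    [0.32, 0.003, 0, 0, 0]
  ]
}}

```text
t: 9.47
eef_pos: [0.5878, 0.0005, 0.0323]
ee_rot: [3.141, 0.002, -0.176]
force: [-6.9, 0.5, 7.7]
width: 0.0583
```

```bash
python3 - <<'E'
from h import *
s=arm.get_state();print(inch(s['eef_pos']),s['force'],s['width'])
f=eyes.grab_frame('scene');print(gate_angle(f));overlay(f,POSE,10,'g2_scene',(180,120,380,270),4)
E
```

```text
[-80.9182501   38.15750327  32.34226112] [-6.88872971  0.50996073  7.73121935] 0.058297662110202715
(np.float64(0.6918083875368699), np.float64(35.957339047255466), np.int64(496))
```

View pics/g2_scene.png

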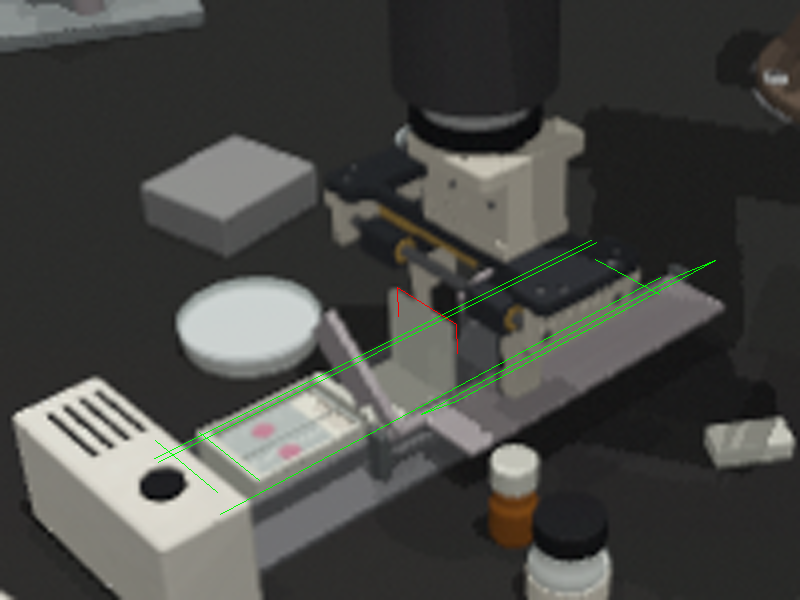

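Call:
{"fn": "apply_moves", "kwargs": {
  "moves": [
    [0.32, 0.003, 0, 0, 0],
    [0.32, 0.003, 0, 0, 0],
    [0.32, 0.003, 0, 0, 0],
    [0.32, 0.003, 0, 0, 0],
    [0.32, 0.003, 0, 0, 0],
    [0.32, 0.003, 0, 0, 0],
    [0.32, 0.002, 0, 0, 0],
    [0.32, 0.002, 0, 0, 0],
    [0.32, 0.001, 0, 0, 0]
  ]
}}

```text
t: 10.27
eef_pos: [0.6106, -0.0035, 0.0324]
ee_rot: [3.141, 0.002, -0.176]
force: [-7.5, 0.4, 7.9]
width: 0.0576
```

Call:
{"fn": "apply_moves", "kwargs": {
  "moves": [
    [0.32, 0.001, 0, 0, 0],
    [0.32, 0.001, 0, 0, 0]
  ]
}}

```text
t: 10.43
eef_pos: [0.6124, -0.0039, 0.0324]
ee_rot: [3.141, 0.002, -0.176]
force: [-7.1, 0.3, 7.1]
width: 0.0578
```

Call:
{"fn": "apply_moves", "kwargs": {
  "moves": [
    [0.32, 0.001, 0, 0, 0],
    [0.32, 0.001, 0, 0, 0]
  ]
}}

```text
t: 10.6
eef_pos: [0.6141, -0.0042, 0.0324]
ee_rot: [3.141, 0.002, -0.176]
force: [-11.2, 4.2, 12.1]
width: 0.0582
```

```bash
python3 - <<'E'
from h import *
s=arm.get_state();print(inch(s['eef_pos']),s['force'],s['width'])
f=eyes.grab_frame('scene');print(gate_angle(f));overlay(f,POSE,38,'h_scene',(180,120,380,270),4)
E
```

```text
[-54.22712383  38.02504991  32.39239137] [-11.2125715    4.20837166  12.08843786] 0.05821160470922986
(np.float64(0.7098588534770234), np.float64(36.154237793450775), np.int64(502))
```

View pics/h_scene.png

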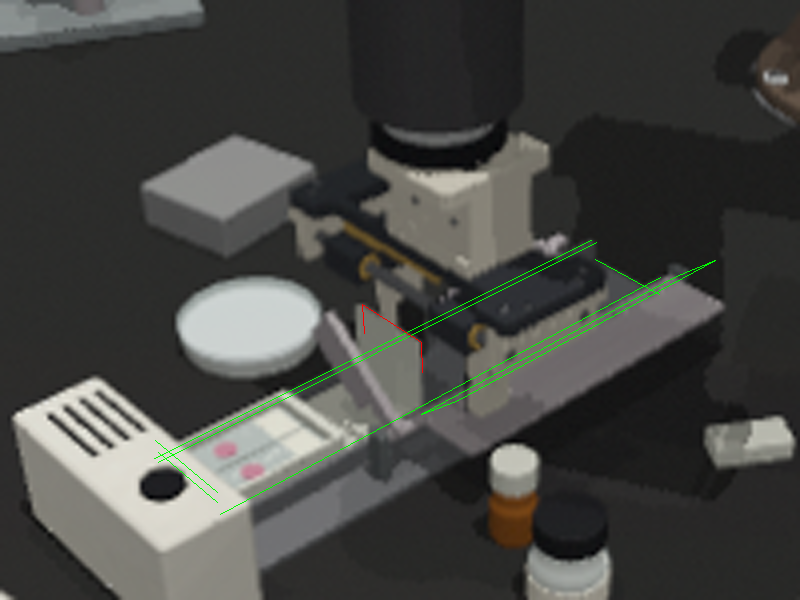

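Call:
{"fn": "apply_moves", "kwargs": {
  "moves": [
    [0.32, 0.001, 0, 0, 0],
    [0.32, 0, 0, 0, 0]
  ]
}}

```text
t: 10.82
eef_pos: [0.6141, -0.0042, 0.0324]
ee_rot: [3.141, 0.004, -0.177]
force: [-11.2, 3.1, 11.9]
width: 0.0576
```

Call:
{"fn": "apply_moves", "kwargs": {
  "moves": [
    [0.32, -0.002, 0, 0, 0],
    [0.32, -0.002, 0, 0, 0],
    [0.32, -0.003, 0, 0, 0],
    [0.32, -0.003, 0, 0, 0],
    [0.32, -0.003, 0, 0, 0],
    [0.32, -0.003, 0, 0, 0],
    [0.32, 0, 0, 0, 0]
  ]
}}

```text
t: 11.4
eef_pos: [0.6036, -0.0008, 0.034]
ee_rot: [-3.139, -0.006, -0.175]
force: [2.1, -1.1, 6.3]
width: 0.058
```

```bash
python3 - <<'E'
from h import *
s=arm.get_state();print(inch(s['eef_pos']),s['force'],s['width'])
f=eyes.grab_frame('scene');print(gate_angle(f));overlay(f,POSE,38,'i_scene',(180,120,380,270),4)
f=eyes.grab_frame('top');overlay(f,POSE,38,'i_top',(290,55,450,265),2.8)
E
```

```text
[-65.12905065  39.57388234  33.9562264 ] [ 2.09826988 -1.10380962  6.33513781] 0.05795510590302246
(np.float64(0.6137675797862725), np.float64(37.90481792110131), np.int64(456))
```

View pics/i_scene.png

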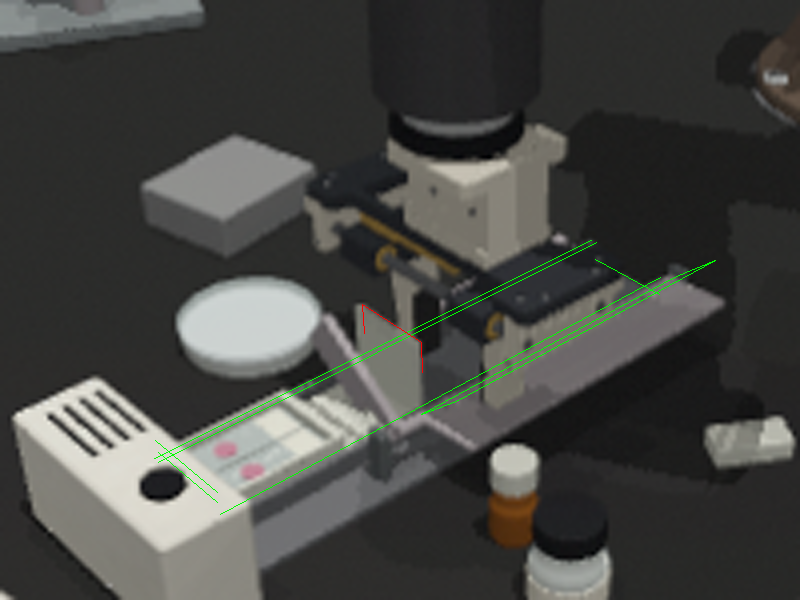

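View pics/i_top.png

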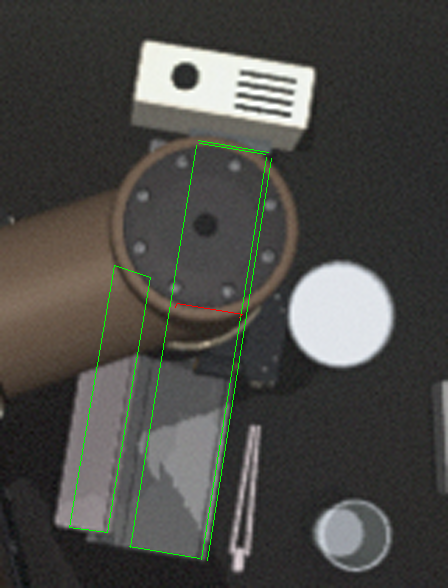

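Call:
{"fn": "apply_moves", "kwargs": {
  "moves": [
    [0.32, 0, 0, -0.003, 0],
    [0.32, 0, 0, -0.003, 0],
    [0.32, 0, 0, -0.003, 0],
    [0.32, 0, 0, -0.003, 0],
    [0.32, 0, 0, -0.003, 0],
    [0.32, 0, 0, -0.003, 0],
    [0.32, 0, 0, -0.003, 0],
    [0.32, 0, 0, -0.004, 0],
    [0.32, 0, 0, -0.005, 0],
    [0.32, 0, 0, -0.01, 0],
    [0.32, 0, 0, -0.02, 0],
    [0.32, 0, 0, -0.02, 0]
  ]
}}

```text
t: 12.5
eef_pos: [0.6005, -0.0013, 0.1122]
ee_rot: [3.141, 0.001, -0.176]
force: [-0.3, -0.4, -0.0]
width: 0.058
```

Call:
{"fn": "apply_moves", "kwargs": {
  "moves": [
    [0.32, 0, 0, -0.025, 0],
    [0.32, 0, 0, -0.03, 0],
    [0.32, -0.03, 0, -0.02, 0],
    [0.32, -0.035, 0, 0, 0],
    [0.32, -0.03, 0, 0, 0],
    [0.32, 0, -0.035, 0, 0],
    [0.32, 0, -0.035, 0, 0],
    [0.32, 0, -0.035, 0, 0],
    [0.32, 0, -0.035, 0, 0],
    [0.32, 0, 0, 0, 0]
  ]
}}

```text
t: 13.33
eef_pos: [0.5332, 0.1581, 0.1875]
ee_rot: [-3.14, -0.002, -0.172]
force: [0.1, -0.5, -0.8]
width: 0.0578
```

```bash
python3 - <<'E'
from h import *
s=arm.get_state();print(inch(s['eef_pos']),s['force'],s['width'],s['t'])
f=eyes.grab_frame('scene');print(gate_angle(f));overlay(f,POSE,38,'j_scene',(180,150,380,300),4)
f=eyes.grab_frame('top');print(gate_angle(f));overlay(f,POSE,38,'j_top',(290,55,450,265),2.8)
E
```

```text
[-161.75786311  184.05408533  187.51286656] [ 0.11600568 -0.52012119 -0.75046925] 0.05781591459867503 13.3333
(np.float64(0.07948423936454763), np.float64(53.19979079585935), np.int64(127))
(np.float64(0.005044237130048201), np.float64(50.637336791239676), np.int64(658))
```

View pics/j_scene.png

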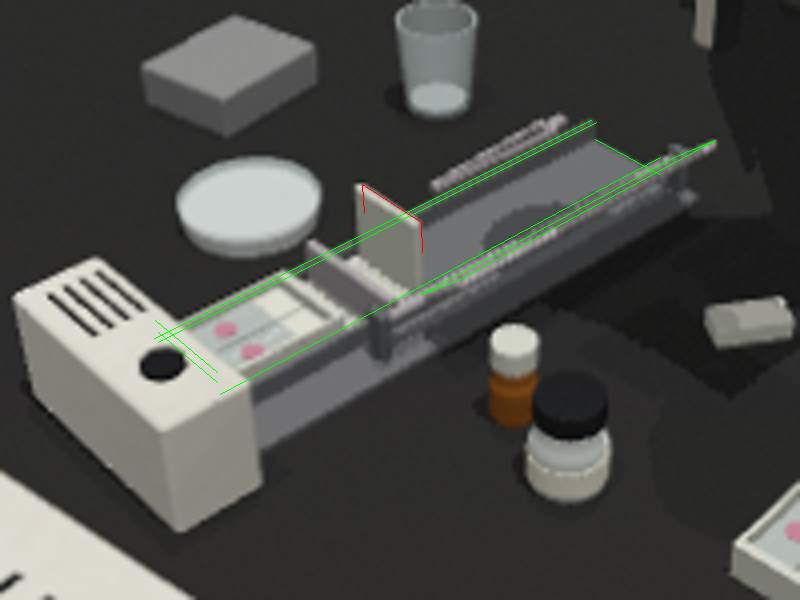

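View pics/j_top.png

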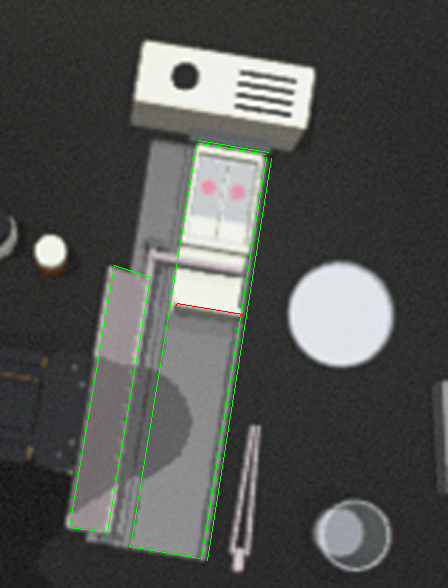

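```bash
python3 - <<'E'
from h import *
f=eyes.grab_frame('top');P=cloud(f);X,Y,a=POSE;c,s=np.cos(a),np.sin(a)
dx=P[...,0]-X;dy=P[...,1]-Y;cx=1000*(c*dx+s*dy);cy=1000*(-s*dx+c*dy);z=1000*P[...,2]
m=(abs(cy)<24)
print([(b,round(float(np.nanmedian(z[m&(cx>=b)&(cx<b+3)])),1)) for b in list(range(-60,-24,3))+list(range(84,125,3)) if (m&(cx>=b)&(cx<b+3)).any()])
# brightness profile along nose/stop in image
g=f['color'].astype(float).mean(2)
for y in(-15,0,15):
    xs=np.arange(96,116,1.);uv=proj(f,ch2w(np.stack([xs,0*xs+y,0*xs+26],-1),POSE)).astype(np.float32)
    print(y,cv2.remap(g.astype(np.float32),uv[:,0].reshape(1,-1),uv[:,1].reshape(1,-1),1)[0].astype(int))
b0=dict(np.load('top0.npz'));d=abs(g-b0['color'].astype(float).mean(2))
for l,e in dict(petri=(390,149,430,187),forceps=(374,207,386,261),box=(446,190,482,231),jar=(274,126,294,148),vial=(300,138,316,152),eraser=(271,195,290,219),beaker=(403,235,429,262)).items():
    print(l,d[e[1]:e[3],e[0]:e[2]].mean().round(1))
E
```

```text
[(-60, 2.7), (-57, 3.1), (-54, 2.4), (-51, 4.3), (-48, 3.1), (-45, 28.2), (-42, 60.6), (-39, 61.2), (-30, 8.9), (-27, 7.3), (84, 17.6), (87, 16.9), (90, 16.3), (93, 16.7), (96, 17.4), (99, 20.1), (102, 25.5), (105, 26.9), (108, 32.7), (111, 32.7), (114, 32.6), (117, 32.8), (120, 50.3), (123, 72.2)]
-15 [183 172 162 154 167 196 222 229 236 226 192 161 136 112  97  99 102 102
 101 101]
0 [189 173 162 151 165 194 223 226 230 216 185 153 129 108  94  98 101 102
 101 100]
15 [185 172 163 154 168 195 223 227 232 219 188 153 131 110  97 100 103 103
 103 102]
petri 2.4
forceps 2.9
box 2.6
jar 3.1
vial 2.6
eraser 81.5
beaker 2.6
```

```bash
python3 - <<'E'
from h import *
print(job.job_done())
E
```

```text
the job is handed in; nothing more can be done
None
```

The tray is home against the end stop and the gate has dropped shut behind the slide bed. I handed the job in at about 13.5 s, and it reports no verdict.

**What I did:**
- I held the press plate down with the left fingertip, with the gate between about 0.68 and 0.74 rad open through the push.
- I pushed the tray about 140 mm with the right fingertip. Near the end the force rose from about 7 to 11 N and the tray stopped moving.
- I then drew the finger back about 11 mm off the push plate while still holding the gate. It eased to about 0.61 rad then. After that I lifted slowly so the gate closed with the finger.

**Last checks:**
- **Tray:** from the top view, the nose is about 107 to 108 mm along the chute, where the stop face is at 108 mm. The rear face of the push plate is at about -43 mm, as expected at home. The tray lies flat.
- **Gate:** the top view gives 0.005 rad. The scene view gave 0.08 rad, over the 0.06 limit, but from few pixels seen nearly edge-on, so I trusted the top view. The picture also shows the gate shut.
- **Bystanders:** petri dish, forceps, slide box, vial, jar and beaker show no change in the top view. The eraser did not match there (large pixel change), most likely because the arm covered it. I judged it unmoved only from the scene view.
- **Robot:** it stood clear of everything, with no contact force beyond sensor noise.

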